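# Turn the row round: sample bottles from rack to carrier

## Robot

A 7-joint arm with a two-finger parallel gripper is mounted at the origin on the work surface. World frame = base frame: x ahead of the robot, y to its left, z up, the work surface at z = 0. Lengths are in m, angles in rad, forces in N, time in s.
With the tool pointing down it reaches from about 0.4 to 0.875 m from the base axis. Payload 19.3 kg.
Tool frame: the origin (TCP) lies at the very end of the fingers, on their centre line; the grasp point (between the pads) lies 19 mm behind it; z points along the fingers, y is the direction in which the jaws open and shut (so a half turn about z gives the same grasp; the last joint's range is limited). The gripper opens to 85 mm and grips with 20 to 120 N. Pads are 22 mm wide; open, the fingers measure 114 mm over their backs; the gripper's body (76 mm by 85 mm) begins 54 mm behind the grasp point. The pads swing forward as they close: fully open they stand 13 mm farther back than shut.
Start: joints at [1.135, 0.521, -0.036, 1.599, 0.021, 1.021, -0.113], TCP at [0.224, -0.584, 0.231] pointing down, gripper open.
Joint ranges: [-2.91, 2.91], [-0.3, 2.13], [-1.5, 1.42], [0.17, 2.43], [-1.26, 4.41], [0.16, 1.93], [-2.52, 2.52]. Speed limits (rad/s): [1.89, 1.89, 2.39, 2.39, 3.01, 3.01, 3.01].

## Interface

Orientations are given as [roll, pitch, yaw] about the fixed x, y, z axes, in that order (R = Rz(yaw) Ry(pitch) Rx(roll)).
In Python, from workcell import bot, grab_frame, calibration, workorder gives the robot as it stands.
- The arm moves only by the tool move_arm, never from a script. Its arguments are lists of equal length, an entry for each row: "jaw": the closure in counts, from 0 (fully open) to 255 (shut); "dp": the shift along the tool's x, y, z in units of 800 mm (1.0 is 800 mm), a list of three; "rotation": the turn, a rotation vector about the tool's x, y, z in units of pi rad (1.0 is pi rad), a list of three. In form: {"jaw": [jaw, ...], "dp": [[dx, dy, dz], ...], "rotation": [[rx, ry, rz], ...]}. A call has 1 to 10 rows; each row shifts and turns the commanded pose from where the row before left it, along the tool's axes as they then stand; what a row does not reach is not made up. A row lasts 1/8 s, in which the tool goes at most 62.5 mm and 10.7 degrees, less where a joint would pass 70% of its speed; a pose out of reach is approached as far as the arm can. A call with a number of a shift or a turn outside -1 to 1 is refused whole. A call with a gripper value outside its range is refused whole. The fingers move at their own pace and stop on an object; "squeeze" is the grip in N (left out, the last holds). Time passes only in rows, so rows that do not move let the fingers close. It gives the time, the measured TCP pose, the force and the opening at its end, in the units of the state.
- bot.observe(): the state, without advancing time (a new reading comes with each control period).
- grab_frame(name): name is "scene" or "top" or "wrist"; returns the picture (480x640x3 uint8, blue, green, red); there is no depth.
- calibration(name): a dict with "camera_matrix" (3x3 intrinsics, pixels), "dist" ([k1, k2, p1, p2, k3] as OpenCV has them; the pictures are not rectified), "T" (4x4, takes a point from camera to world coordinates). Camera axes: x right, y down, z forward; pixel columns grow to the right and rows downward; lengths in m; the calibration is good to about 2 mm. A picture is of the moment at which its call begins: read the wrist's pose just before it. calibration takes no time and is no camera call; for the wrist camera it gives the pose at the moment of the call.
- workorder.job_done(): hands the job in, once; it reports no verdict.
The state is a dict: "clock": time; "qpos": joint angles; "qd": joint speeds; "joint_efforts": joint torques, N m; "position": TCP position; "tool_rot": TCP orientation; "force": force on the tool from outside, world axes, zero at the start; "moment": the same for the moment, N m; "grip_width": finger opening in m.
Only numpy, scipy, OpenCV 4.12 (cv2) and the standard library are available. Lean on these libraries where they do the work, as an engineer would, in place of code of your own. Each camera call takes 0.05 s, during which the arm holds its last target. There are 200 camera calls.

## Task

The analyser reads its carrier from the other end, so move the four capped bottles from the grey rack into the empty white carrier, one to a bay and in reverse order: seen from the robot, the leftmost bottle of the rack goes into the rightmost bay of the carrier, the next into the next, and so on. Set each down gently and standing upright on the floor of its bay, let go of it, and leave the tip box, the well plate and the beaker where they are.

Things in the scene. Friction and masses are not known exactly. Their poses are not given: they have to be found in the camera images.
- slim_bottle: white slim round bottle with a blue screw cap, loose, about 90 g (60 to 130): body 38 mm across and straight to 66 mm, then narrowing to a 20 mm neck; cap 28 mm across, from 84 to 106 mm above its underside (106 mm tall in all). Origin at the centre of its underside, z up along its axis. At the start it stands upright in one of the four cups of the full rack; which cup changes from start to start.
- square_bottle: white square bottle with a blue round screw cap, loose, about 100 g (70 to 140): body 36 x 36 mm up to 66 mm, neck 20 mm across, cap 28 mm across, from 78 to 100 mm above its underside (100 mm tall in all). Origin at the centre of its underside, z up along its axis. At the start it stands upright in one of the four cups of the full rack; which cup changes from start to start.
- jar: white squat round jar with a wide blue lid, loose, about 100 g (70 to 140): body 42 mm across up to 60 mm, lid 44 mm across, from 60 to 82 mm above its underside (82 mm tall in all). Origin at the centre of its underside, z up along its axis. At the start it stands upright in one of the four cups of the full rack; which cup changes from start to start.
- cone_flask: white conical flask with a blue cap, loose, about 90 g (60 to 130): base 44 mm across, tapering to a 22 mm neck at 56 mm; cap 26 mm across, from 68 to 90 mm above its underside (90 mm tall in all). Origin at the centre of its underside, z up along its axis. At the start it stands upright in one of the four cups of the full rack; which cup changes from start to start.
- full_rack: grey rack that holds the four cups in a row at the start, fixed to the bench, 70 x 274 mm, end cheeks 34 mm high. Origin at the centre of its underside, on the bench; x across the row, away from the robot; y along the row, to the robot's left. Turned up to 0.2 rad from the world axes. The four cups' centres are at y = -97.5, -32.5, 32.5 and 97.5 mm.
- carrier: empty white tray, four open bays in a row, lug at each end, fixed, 70 x 265 mm (303 over lugs), walls 34 mm high, floor 5 mm above origin. Bays 60 x 60 mm, centres at x = 0, y = -97.5, -32.5, 32.5, 97.5 mm. Origin: centre of underside, on the bench; x across the row, away from the robot; y along it, to the robot's left; yaw within 0.2 rad. It or the full rack is nearer; rows 150 to 200 mm apart.
- cup_p: one of the four alike grey square cups in the full rack, fixed there: 64 x 64 mm, 30 mm high, inside 60 x 60 mm, floor 2 mm above its origin (8 mm above the bench). It is the cup in which the slim bottle stands at the start (within 5 mm of its centre), and so still shows that bottle's old place afterwards. Origin at the centre of its underside; axes as the full rack's.
- cup_q: one of the four alike grey square cups in the full rack, fixed there: 64 x 64 mm, 30 mm high, inside 60 x 60 mm, floor 2 mm above its origin (8 mm above the bench). It is the cup in which the square bottle stands at the start (within 5 mm of its centre), and so still shows that bottle's old place afterwards. Origin at the centre of its underside; axes as the full rack's.
- cup_r: one of the four alike grey square cups in the full rack, fixed there: 64 x 64 mm, 30 mm high, inside 60 x 60 mm, floor 2 mm above its origin (8 mm above the bench). It is the cup in which the jar stands at the start (within 5 mm of its centre), and so still shows that bottle's old place afterwards. Origin at the centre of its underside; axes as the full rack's.
- cup_s: one of the four alike grey square cups in the full rack, fixed there: 64 x 64 mm, 30 mm high, inside 60 x 60 mm, floor 2 mm above its origin (8 mm above the bench). It is the cup in which the cone flask stands at the start (within 5 mm of its centre), and so still shows that bottle's old place afterwards. Origin at the centre of its underside; axes as the full rack's.
- tip_box: blue tip box with a white lid, 120 x 85 x 60 mm, loose; a bystander beside the work, to be left alone. Origin at the centre of its underside.
- well_plate: black well plate lying flat, 86 x 128 x 21 mm, loose; a bystander beside the work, to be left alone. Origin at the centre of its underside.
- beaker: clear straight-sided beaker, 70 mm across the rim, 85 mm tall, loose; a bystander beside the work, to be left alone. Origin at the centre of its underside.
Not all that is in view belongs to the job. Leave any red look-alike of the slim_bottle alone.

How it is judged:
By the outcome, as a careful person would: the job done as asked, in the order asked, and still so for the second after the job is handed in, with the robot touching nothing.
It also fails if it takes over 104 s, if anything falls off the work surface, if the arm or the gripper's body presses on something with over 40 N, if the wrist force passes 120 N, or if a joint passes its speed limit or range.

## Working session

There is one attempt and no reset: what is moved stays moved. The work goes in short steps, Python scripts to look and compute and a tool call to move; the robot and the scene stay as the last step left them, time stands still between calls to the robot, and variables do not carry over. Pictures are saved under pics/ and viewed, about 12 in all and at most 16, crops included, and the job is handed in when it is done.

Besides the shell and the picture viewer there is one more tool, called after ">>>" as a command line: name --argument value ..., lists and objects as JSON in quotes. move_arm: Moves the arm, as the interface text tells. Shifts and turns lie within -1 to 1; 1 stands for 800 mm of shift or pi rad of turn. Its arguments: {"type":"object","properties":{"jaw":{"type":"array","items":{"type":"number"}},"dp":{"type":"array","items":{"type":"array","items":{"type":"number","minimum":-1,"maximum":1}}},"rotation":{"type":"array","items":{"type":"array","items":{"type":"number","minimum":-1,"maximum":1}}},"squeeze":{"type":"number"}},"required":["jaw","dp","rotation"]}

```bash
mkdir -p pics; ls
python3 - <<'E'
from workcell import bot, grab_frame, calibration
import cv2,numpy as np
np.set_printoptions(precision=4,suppress=True)
s=bot.observe();print({k:np.round(s[k],3) for k in s})
for n in("scene","top"):
    cv2.imwrite(f"pics/{n}0.png",grab_frame(n));c=calibration(n);print(n,c)
E
```

```text
pics
{'clock': np.float64(0.0), 'qpos': array([ 1.135,  0.522, -0.036,  1.6  ,  0.021,  1.021, -0.113]), 'qd': array([-0.002,  0.002,  0.   ,  0.001,  0.   , -0.001, -0.001]), 'joint_efforts': array([  0.002, -92.71 ,   1.98 , -36.992,   0.018,   0.008,   0.   ]), 'position': array([ 0.223, -0.583,  0.231]), 'tool_rot': array([-3.141,  0.   ,  0.366]), 'force': array([-0.19 , -0.4  ,  0.032]), 'moment': array([ 0.03 ,  0.01 , -0.019]), 'grip_width': np.float64(0.085)}
scene {'camera_matrix': array([[502.8587,   0.    , 321.3792],
       [  0.    , 502.8587, 236.0791],
       [  0.    ,   0.    ,   1.    ]]), 'dist': array([0.0446, 0.    , 0.    , 0.    , 0.    ]), 'T': array([[ 0.2934,  0.6305, -0.7186,  1.2813],
       [ 0.956 , -0.1914,  0.2223, -0.2434],
       [ 0.0026, -0.7522, -0.6589,  0.7333],
       [ 0.    ,  0.    ,  0.    ,  1.    ]])}
top {'camera_matrix': array([[458.9749,   0.    , 318.7653],
       [  0.    , 458.9749, 245.515 ],
       [  0.    ,   0.    ,   1.    ]]), 'dist': array([0.02, 0.  , 0.  , 0.  , 0.  ]), 'T': array([[ 0.0206, -0.9978,  0.0636,  0.444 ],
       [-0.9997, -0.02  ,  0.0105, -0.0183],
       [-0.0092, -0.0638, -0.9979,  1.1383],
       [ 0.    ,  0.    ,  0.    ,  1.    ]])}
```

View pics/top0.png

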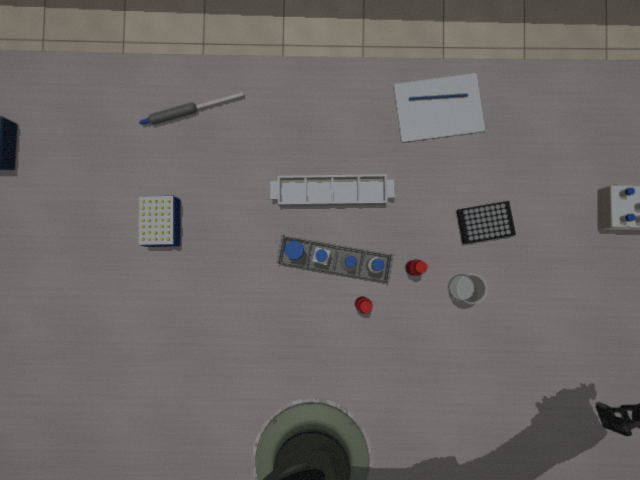

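View pics/scene0.png

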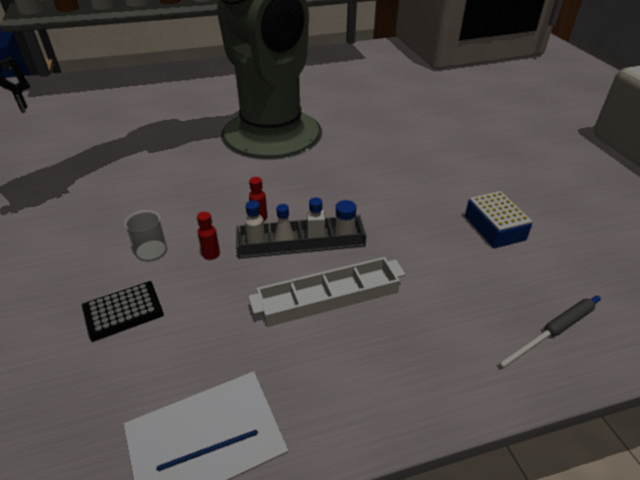

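Top: the rack, left to right, holds jar (294,250), square (321,256), flask (350,262) and slim (377,265). The carrier sits beyond it at about (332,190), and red decoys stand at (417,267) and (364,305). I'll take an enlarged crop for precise pixels.

Run:
```python
import cv2
a=cv2.imread("pics/top0.png")[165:325,260:440]
a=cv2.convertScaleAbs(a,alpha=1.6,beta=10)
a=cv2.resize(a,None,fx=4.4,fy=3.75*4.4/4.4 if 0 else 3.7,interpolation=cv2.INTER_CUBIC)
a=cv2.resize(cv2.convertScaleAbs(cv2.imread("pics/top0.png")[168:288,262:402],alpha=1.5),None,fx=5,fy=5,interpolation=cv2.INTER_CUBIC)
cv2.imwrite("pics/crop0.png",a);print(a.shape)
```

```text
(600, 700, 3)
```

View pics/crop0.png

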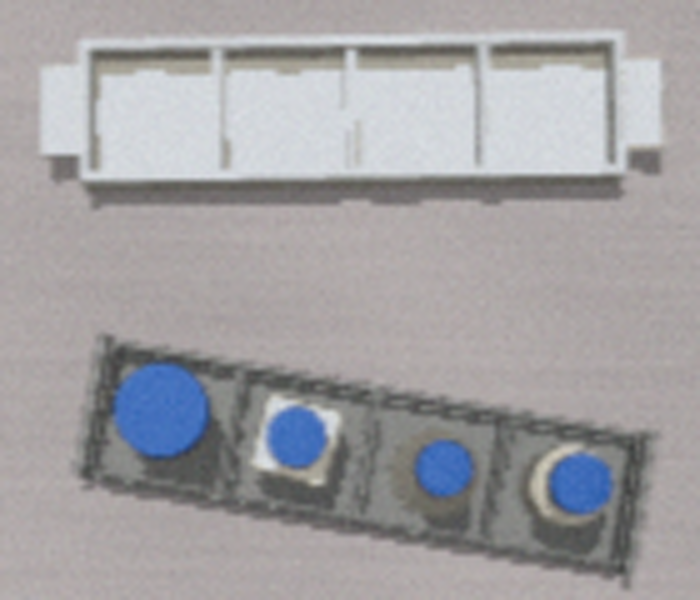

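Crop (x5, offset 262,168): carrier rim corners (80,41), (621,35), (624,177), (86,184). Cap centres: jar (161,411), square (297,437), flask (444,468), slim (581,483).

```bash
cat > h.py <<'E'
from workcell import bot, grab_frame, calibration
import cv2,numpy as np
from scipy.spatial.transform import Rotation as R
np.set_printoptions(precision=4,suppress=True)
def world(c,px,z):
    p=cv2.undistortPoints(np.array(px,float).reshape(-1,1,2),c["camera_matrix"],np.array(c["dist"])).reshape(-1,2)
    T=c["T"];d=np.c_[p,np.ones(len(p))]@T[:3,:3].T;o=T[:3,3]
    z=np.broadcast_to(z,len(p));return o+d*((z-o[2])/d[:,2])[:,None]
def delta(target,yaw):  # shift in tool axes (mm) and turn (deg) to world target with tool down at yaw
    s=bot.observe();Rt=R.from_euler('xyz',s['tool_rot'])
    return Rt.inv().apply(np.array(target)-s['position'])*1000,(Rt.inv()*R.from_euler('xyz',[np.pi,0,yaw])).as_rotvec(degrees=True)
E
python3 - <<'E'
from h import *
c=calibration("top");f=lambda l:(np.array(l)+.5)/5-.5+[262,168]
caps=world(c,f([(161,411),(297,437),(444,468),(581,483)]),[.09,.108,.098,.114])
print(caps);d=caps[0]-caps[3];print("rack yaw",np.arctan2(-d[0],d[1]), np.diff(caps,axis=0))
k=world(c,f([(80,41),(621,35),(624,177),(86,184)]),.034)
print(k,k.mean(0),[np.linalg.norm(k[i]-k[i-1]) for i in range(4)])
rk=world(c,f([(106,340),(651,434),(628,580),(85,482)]),.034);print(rk,rk.mean(0))
e=(k[0]+k[3]-k[1]-k[2]);y=np.arctan2(-e[0],e[1]);print("carr yaw",y)
m=k.mean(0)
for b in(-97.5,-32.5,32.5,97.5):print(b,m[:2]+b/1000*np.array([-np.sin(y),np.cos(y)]))
# scene cross-check: project rim corners
s=calibration("scene");T=np.linalg.inv(s["T"])
print(cv2.projectPoints(np.r_[k,caps],cv2.Rodrigues(T[:3,:3])[0],T[:3,3],s["camera_matrix"],s["dist"])[0].reshape(-1,2))
E
```

```text
[[ 0.4998  0.0497  0.09  ]
 [ 0.4884 -0.0129  0.108 ]
 [ 0.4761 -0.0797  0.098 ]
 [ 0.4702 -0.1398  0.114 ]]
rack yaw -0.15508919379883873 [[-0.0114 -0.0626  0.018 ]
 [-0.0123 -0.0668 -0.01  ]
 [-0.0059 -0.0601  0.016 ]]
[[ 0.6825  0.0971  0.034 ]
 [ 0.6902 -0.166   0.034 ]
 [ 0.6208 -0.1682  0.034 ]
 [ 0.6124  0.0923  0.034 ]] [ 0.6515 -0.0362  0.034 ] [np.float64(0.07024379157215188), np.float64(0.2631441640617776), np.float64(0.06953145638062468), np.float64(0.2607179694031515)]
[[ 0.5366  0.0807  0.034 ]
 [ 0.4965 -0.1826  0.034 ]
 [ 0.4263 -0.1723  0.034 ]
 [ 0.4679  0.0891  0.034 ]] [ 0.4818 -0.0463  0.034 ]
carr yaw 0.03087809429488263
-97.5 [ 0.6545 -0.1337]
-32.5 [ 0.6525 -0.0687]
32.5 [ 0.6505 -0.0037]
97.5 [0.6484 0.0613]
[[398.4704 279.4598]
 [264.9424 313.3793]
 [255.9612 286.3992]
 [382.2611 255.8919]
 [344.9709 205.0057]
 [314.6384 200.2091]
 [281.7929 206.34  ]
 [251.624  203.6277]]
```

Measurements agree with the scene view. Rack yaw is about -0.155, carrier yaw about 0.03. I'll grip the caps with the jaws across the row (tool yaw 1.416), starting with the slim bottle.

>>> move_arm --jaw '[110, 110, 110, 110, 110, 110]' --dp '[[0, 0, 0], [0, 0, 0], [0, 0, 0], [0, 0, 0], [0, 0, 0], [0, 0, 0]]' --rotation '[[0, 0, -0.0557], [0, 0, -0.0557], [0, 0, -0.0557], [0, 0, -0.0557], [0, 0, -0.0557], [0, 0, -0.0557]]' --squeeze 40

```text
clock: 0.85
position: [0.2234, -0.5835, 0.231]
tool_rot: [-3.141, -0.001, 1.421]
force: [0.2, -0.1, 0.3]
grip_width: 0.0481
```

>>> move_arm --jaw '[110, 110, 110, 110, 110, 110, 110, 110, 110, 110]' --dp '[[0.0595, 0.022, 0.003], [0.0595, 0.022, 0.003], [0.0595, 0.022, 0.003], [0.0595, 0.022, 0.003], [0.0595, 0.022, 0.003], [0.0595, 0.022, 0.003], [0.0595, 0.022, 0.003], [0.0595, 0.022, 0.003], [0.0595, 0.022, 0.003], [0.0595, 0.022, 0.003]]' --rotation '[[0, 0, 0], [0, 0, 0], [0, 0, 0], [0, 0, 0], [0, 0, 0], [0, 0, 0], [0, 0, 0], [0, 0, 0], [0, 0, 0], [0, 0, 0]]'

```text
clock: 2.1
position: [0.4714, -0.1391, 0.2071]
tool_rot: [-3.141, 0.0, 1.415]
force: [1.0, 0.2, 0.2]
grip_width: 0.0489
```

Run:
```python
from h import *
w=grab_frame("wrist");t=grab_frame("top");cv2.imwrite("pics/w1.png",w)
s=bot.observe();c=calibration("wrist");print(s['clock'],s['position'],s['tool_rot'],s['qpos'],s['grip_width'])
T=np.linalg.inv(c["T"]);P=np.array([[ 0.4998,0.0497,0.09],[0.4884,-0.0129,0.108],[0.4761,-0.0797,0.098],[0.4702,-0.1398,0.114]])
print(cv2.projectPoints(P,cv2.Rodrigues(T[:3,:3])[0],T[:3,3],c["camera_matrix"],np.array(c["dist"]))[0].reshape(-1,2))
print(delta([.4702,-.1398,.2],1.416))
```

```text
2.2 [ 0.473  -0.1356  0.2072] [ 3.141  -0.0021  1.4221] [ 0.521   0.3715 -0.4571  1.9514  0.2096  0.8641 -0.1946] 0.048731447436320165
[[308.088  -59.5361]
 [304.6428  42.6046]
 [301.6819 157.8393]
 [306.4238 253.4979]]
(array([-4.6289, -2.1492,  7.1618]), array([ 0.035 , -0.1183,  0.3503]))
```

View pics/w1.png

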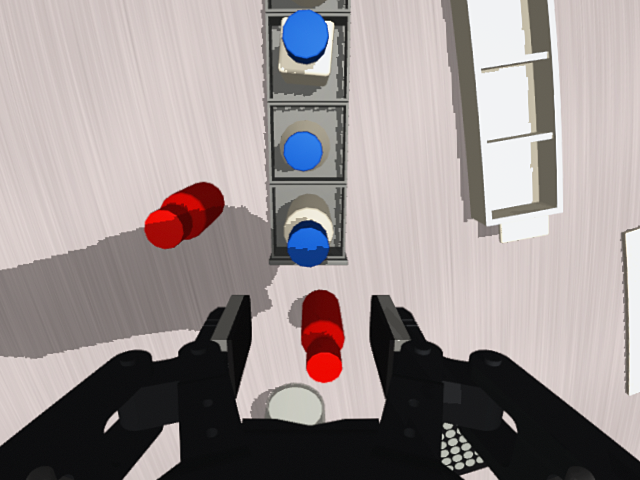

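The wrist view confirms the cap positions: slim (308,244), flask (303,151), square (305,36). With arm settling taken out, they are within about 2 mm of the estimates. Descending to grip the slim bottle's cap.

>>> move_arm --jaw '[110, 110, 110, 110, 110, 110, 255, 255, 255]' --dp '[[-0.0038, -0.0027, 0.01], [0, 0, 0.04], [0, 0, 0.05], [0, 0, 0.04], [0, 0, 0.0163], [0, 0, 0], [0, 0, 0], [0, 0, 0], [0, 0, 0]]' --rotation '[[0, 0, 0], [0, 0, 0], [0, 0, 0], [0, 0, 0], [0, 0, 0], [0, 0, 0], [0, 0, 0], [0, 0, 0], [0, 0, 0]]' --squeeze 40

```text
clock: 3.32
position: [0.469, -0.1436, 0.0833]
tool_rot: [3.14, 0.0, 1.415]
force: [-0.0, 0.4, 8.8]
grip_width: 0.0267
```

>>> move_arm --jaw '[255, 255, 255, 255, 255, 255]' --dp '[[0, 0, -0.01], [0, 0, -0.03], [0, 0, -0.045], [0, 0, -0.045], [0, 0, -0.02], [0, 0, 0]]' --rotation '[[0, 0, 0], [0, 0, 0], [0, 0, 0], [0, 0, 0], [0, 0, 0], [0, 0, 0]]'

```text
clock: 4.08
position: [0.4686, -0.1434, 0.203]
tool_rot: [3.14, 0.0, 1.415]
force: [-1.1, 0.2, -1.2]
grip_width: 0.0272
```

Run:
```python
from h import *
s=bot.observe();print(s['clock'],s['position'],s['tool_rot'],s['force'],s['grip_width'])
cv2.imwrite("pics/s2.png",np.hstack([grab_frame("scene")[100:340,150:450],grab_frame("wrist")[240:480,180:480]]))
print(delta([.6484,.0613-.002,.2],1.602))
```

```text
4.075 [ 0.4686 -0.1434  0.203 ] [3.1399 0.0005 1.4154] [-1.0658  0.187  -1.2021] 0.027188256480096727
(array([227.989 , 147.0186,   1.2802]), array([ -0.0587,  -0.0092, -10.6802]))
```

View pics/s2.png

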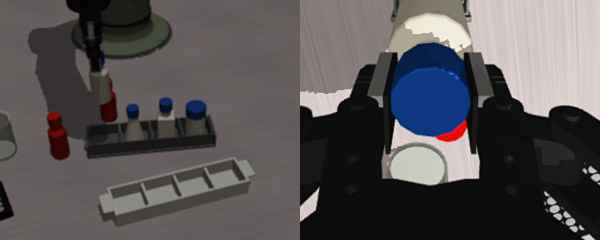

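The slim bottle is held upright between the pads: left half of the picture, bottle clear of the rack; right half, cap centred. Moving to the leftmost bay.

>>> move_arm --jaw '[255, 255, 255, 255, 255, 255, 255, 255, 255, 255]' --dp '[[0.025, 0.016, 0], [0.05, 0.033, 0], [0.06, 0.039, 0], [0.06, 0.039, 0], [0.0525, 0.034, 0], [0.035, 0.023, 0], [0, 0, 0.015], [0, 0, 0.02], [0, 0, 0.02], [0, 0, 0]]' --rotation '[[0, 0, 0], [0, 0, 0], [0, 0, 0], [0, 0, 0], [0, 0, 0], [0, 0, 0], [0, 0, -0.02], [0, 0, -0.02], [0, 0, -0.0193], [0, 0, 0]]'

```text
clock: 5.42
position: [0.6475, 0.0572, 0.1557]
tool_rot: [-3.138, 0.0, 1.602]
force: [-0.5, 0.0, -0.8]
grip_width: 0.0269
```

Run:
```python
from h import *
cv2.imwrite("pics/w3.png",cv2.resize(grab_frame("wrist"),(480,360)))
s=bot.observe();print(s['clock'],s['position'],s['tool_rot'],s['force'],s['grip_width'])
print(delta([.6484,.0573,.0803],1.602))
```

```text
5.475 [0.6481 0.0574 0.1569] [-3.1392 -0.0001  1.6009] [-0.155  -0.2327 -0.5526] 0.02681165442872676
(array([-0.0795,  0.5   , 76.6066]), array([-0.1375, -0.0051, -0.0652]))
```

View pics/w3.png

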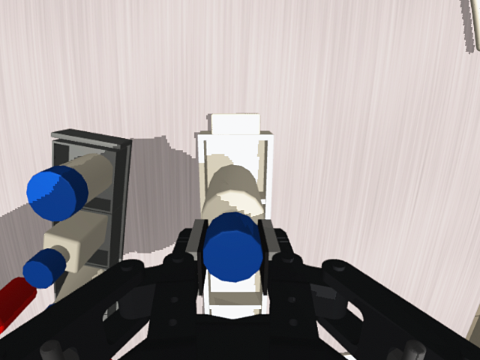

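The bottle at (233,230) is centred across the carrier and over the end bay. Lowering it gently.

>>> move_arm --jaw '[255, 255, 255, 255, 255, 255, 255]' --dp '[[0, 0, 0.03], [0, 0, 0.035], [0, 0, 0.02], [0, 0, 0.005], [0, 0, 0.0025], [0, 0, 0.0012], [0, 0, 0.0012]]' --rotation '[[0, 0, 0], [0, 0, 0], [0, 0, 0], [0, 0, 0], [0, 0, 0], [0, 0, 0], [0, 0, 0]]'

```text
clock: 6.35
position: [0.649, 0.0573, 0.0829]
tool_rot: [3.141, -0.0, 1.602]
force: [-0.3, 0.3, -1.2]
grip_width: 0.0264
```

>>> move_arm --jaw '[255, 255, 255]' --dp '[[0, 0, 0.0013], [0, 0, 0.0013], [0, 0, 0]]' --rotation '[[0, 0, 0], [0, 0, 0], [0, 0, 0]]'

```text
clock: 6.72
position: [0.6489, 0.0573, 0.0804]
tool_rot: [3.141, -0.0, 1.602]
force: [0.4, -0.1, 2.0]
grip_width: 0.027
```

Contact at +2 N. Releasing and rising.

>>> move_arm --jaw '[180, 110, 110, 110, 110, 110, 110, 110]' --dp '[[0, 0, 0], [0, 0, 0], [0, 0, 0], [0, 0, -0.02], [0, 0, -0.045], [0, 0, -0.045], [0, 0, -0.04], [0, 0, 0]]' --rotation '[[0, 0, 0], [0, 0, 0], [0, 0, 0], [0, 0, 0], [0, 0, 0], [0, 0, 0.02], [0, 0, 0.02], [0, 0, 0.0192]]'

```text
clock: 7.72
position: [0.6499, 0.0577, 0.2042]
tool_rot: [3.137, -0.002, 1.414]
force: [0.3, -0.1, -1.2]
grip_width: 0.0486
```

Run:
```python
from h import *
s=bot.observe();print(s['clock'],s['position'],s['tool_rot'],s['force'],s['grip_width'])
cv2.imwrite("pics/s4.png",cv2.resize(grab_frame("scene")[150:350,200:450],None,fx=2,fy=2))
print(delta([.4761,-.0800,.2],1.416))
```

```text
7.725 [0.6499 0.0577 0.2042] [ 3.1369 -0.0015  1.4139] [ 0.3267 -0.0697 -1.2134] 0.04856233997286507
(array([-163.3351, -149.117 ,    2.2502]), array([ 0.1655, -0.0491, -0.2969]))
```

View pics/s4.png

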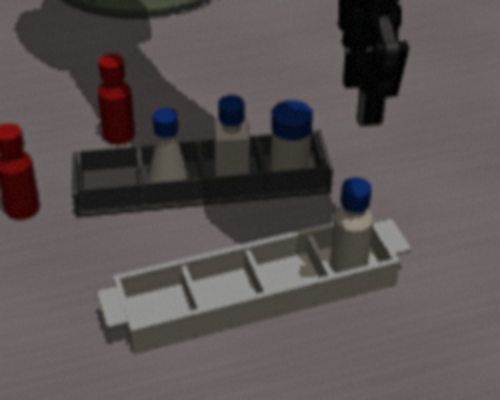

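The slim bottle stands upright in the end bay at (355,225) in the crop. Next is the flask.

>>> move_arm --jaw '[110, 110, 110, 110, 110, 110, 110]' --dp '[[-0.0242, -0.0214, 0], [-0.04, -0.037, 0], [-0.04, -0.037, 0], [-0.04, -0.037, 0], [-0.035, -0.032, 0], [-0.025, -0.022, 0], [0, 0, 0]]' --rotation '[[0, 0, 0], [0, 0, 0], [0, 0, 0], [0, 0, 0], [0, 0, 0], [0, 0, 0], [0, 0, 0]]'

```text
clock: 8.65
position: [0.4752, -0.0824, 0.2009]
tool_rot: [3.141, 0.001, 1.415]
force: [0.2, 0.3, 0.1]
grip_width: 0.0484
```

>>> move_arm --jaw '[110, 110, 110, 110, 110, 110, 255, 255, 255]' --dp '[[0, 0, 0.02], [0, 0, 0.045], [0, 0, 0.05], [0, 0, 0.04], [0, 0, 0.0165], [0, 0, 0], [0, 0, 0], [0, 0, 0], [0, 0, 0]]' --rotation '[[0, 0, 0], [0, 0, 0], [0, 0, 0], [0, 0, 0], [0, 0, 0], [0, 0, 0], [0, 0, 0], [0, 0, 0], [0, 0, 0]]'

```text
clock: 9.78
position: [0.4768, -0.0812, 0.064]
tool_rot: [3.14, -0.0, 1.416]
force: [-0.8, 1.4, 8.3]
grip_width: 0.0248
```

>>> move_arm --jaw '[255, 255, 255, 255, 255, 255]' --dp '[[0, 0, -0.01], [0, 0, -0.03], [0, 0, -0.045], [0, 0, -0.045], [0, 0, -0.02], [0, 0, 0]]' --rotation '[[0, 0, 0], [0, 0, 0], [0, 0, 0], [0, 0, 0], [0, 0, 0], [0, 0, 0]]'

```text
clock: 10.52
position: [0.4765, -0.0814, 0.1837]
tool_rot: [3.14, 0.0, 1.415]
force: [0.2, 0.3, -1.1]
grip_width: 0.0251
```

>>> move_arm --jaw '[255, 255, 255, 255, 255, 255, 255, 255, 255, 255]' --dp '[[0.012, 0.02, 0], [0.023, 0.036, 0], [0.027, 0.042, 0], [0.027, 0.042, 0], [0.023, 0.036, 0], [0.015, 0.024, 0], [0, 0, 0.015], [0, 0, 0.02], [0, 0, 0.02], [0, 0, 0]]' --rotation '[[0, 0, 0], [0, 0, 0], [0, 0, 0], [0, 0, 0], [0, 0, 0], [0, 0, 0], [0, 0, -0.02], [0, 0, -0.02], [0, 0, -0.0192], [0, 0, 0]]'

```text
clock: 11.78
position: [0.6486, -0.0054, 0.1364]
tool_rot: [-3.138, -0.0, 1.602]
force: [-1.1, 0.2, -0.9]
grip_width: 0.0247
```

Run:
```python
from h import *
cv2.imwrite("pics/w5.png",cv2.resize(grab_frame("wrist"),(480,360)))
s=bot.observe();print(s['clock'],s['position'],s['tool_rot'],s['force'],s['grip_width'])
print(delta([.6505,-.0055,.061],1.602))
```

```text
11.825 [ 0.6492 -0.0053  0.1376] [-3.1392 -0.0002  1.6008] [ 0.3958 -0.3191 -1.2273] 0.024604814975338608
(array([-0.2368,  1.4406, 76.5838]), array([-0.1384, -0.0129, -0.0664]))
```

View pics/w5.png

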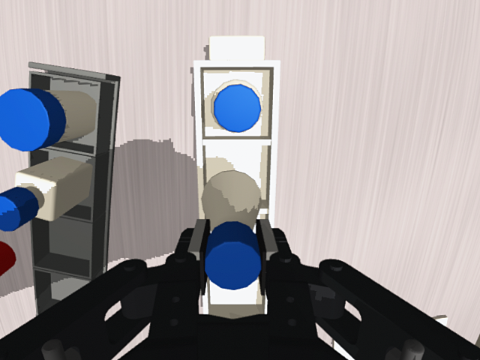

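The flask at (232,225) is centred over the second bay from the left, and the slim bottle stands at (237,108). Lowering.

>>> move_arm --jaw '[255, 255, 255, 255, 255, 255, 255, 255, 255]' --dp '[[0, 0.0015, 0.03], [0, 0, 0.035], [0, 0, 0.02], [0, 0, 0.005], [0, 0, 0.0025], [0, 0, 0.0012], [0, 0, 0.0012], [0, 0, 0.0012], [0, 0, 0]]' --rotation '[[0, 0, 0], [0, 0, 0], [0, 0, 0], [0, 0, 0], [0, 0, 0], [0, 0, 0], [0, 0, 0], [0, 0, 0], [0, 0, 0]]'

```text
clock: 12.95
position: [0.6511, -0.0054, 0.0622]
tool_rot: [3.142, -0.0, 1.602]
force: [1.7, -0.3, -0.7]
grip_width: 0.0251
```

>>> move_arm --jaw '[255, 255]' --dp '[[0, 0, 0.0013], [0, 0, 0]]' --rotation '[[0, 0, 0], [0, 0, 0]]'

```text
clock: 13.2
position: [0.6512, -0.0053, 0.0612]
tool_rot: [3.141, 0.0, 1.602]
force: [0.3, -0.9, 0.3]
grip_width: 0.0246
```

>>> move_arm --jaw '[255, 180, 110, 110, 110, 110, 110, 110, 110, 110]' --dp '[[0, 0, 0.0006], [0, 0, 0], [0, 0, 0], [0, 0, 0], [0, 0, -0.02], [0, 0, -0.045], [0, 0, -0.045], [0, 0, -0.04], [0, 0, -0.025], [0, 0, 0]]' --rotation '[[0, 0, 0], [0, 0, 0], [0, 0, 0], [0, 0, 0], [0, 0, 0], [0, 0, 0], [0, 0, 0.02], [0, 0, 0.02], [0, 0, 0.0192], [0, 0, 0]]'

```text
clock: 14.45
position: [0.6519, -0.0051, 0.2032]
tool_rot: [3.138, -0.001, 1.416]
force: [0.7, -0.4, -0.0]
grip_width: 0.0487
```

Run:
```python
from h import *
s=bot.observe();print(s['clock'],s['position'],s['tool_rot'],s['force'],s['grip_width'])
print(delta([.4884,-.0130,.2],1.416))
```

```text
14.45 [ 0.6519 -0.0051  0.2032] [ 3.1383 -0.0005  1.4159] [ 0.676  -0.3601 -0.0382] 0.048664554416939385
(array([ -33.0141, -160.3464,    2.651 ]), array([ 0.1906, -0.0304, -0.0062]))
```

>>> move_arm --jaw '[110, 110, 110, 110, 110, 110, 110]' --dp '[[-0.004, -0.0204, 0], [-0.008, -0.04, 0], [-0.0093, -0.045, 0], [-0.009, -0.043, 0], [-0.007, -0.034, 0], [-0.004, -0.018, 0], [0, 0, 0]]' --rotation '[[0, 0, 0], [0, 0, 0], [0, 0, 0], [0, 0, 0], [0, 0, 0], [0, 0, 0], [0, 0, 0]]'

```text
clock: 15.32
position: [0.4875, -0.0134, 0.2008]
tool_rot: [3.141, 0.0, 1.416]
force: [0.2, -0.1, 0.8]
grip_width: 0.0484
```

>>> move_arm --jaw '[110, 110, 110, 110, 110, 110, 255, 255, 255]' --dp '[[0, 0, 0.02], [0, 0, 0.04], [0, 0, 0.045], [0, 0, 0.035], [0, 0, 0.0145], [0, 0, 0], [0, 0, 0], [0, 0, 0], [0, 0, 0]]' --rotation '[[0, 0, 0], [0, 0, 0], [0, 0, 0], [0, 0, 0], [0, 0, 0], [0, 0, 0], [0, 0, 0], [0, 0, 0], [0, 0, 0]]'

```text
clock: 16.45
position: [0.4882, -0.0132, 0.0779]
tool_rot: [3.14, -0.0, 1.416]
force: [-0.8, 0.0, 9.0]
grip_width: 0.027
```

>>> move_arm --jaw '[255, 255, 255, 255, 255, 255]' --dp '[[0, 0, -0.01], [0, 0, -0.03], [0, 0, -0.045], [0, 0, -0.045], [0, 0, -0.02], [0, 0, 0]]' --rotation '[[0, 0, 0], [0, 0, 0], [0, 0, 0], [0, 0, 0], [0, 0, 0], [0, 0, 0]]'

```text
clock: 17.2
position: [0.4879, -0.0135, 0.1977]
tool_rot: [3.14, 0.0, 1.416]
force: [-0.0, 0.4, -1.8]
grip_width: 0.027
```

>>> move_arm --jaw '[255, 255, 255, 255, 255, 255, 255, 255, 255, 255]' --dp '[[-0.0035, 0.02, 0], [-0.0065, 0.038, 0], [-0.0078, 0.0456, 0], [-0.008, 0.046, 0], [-0.0065, 0.038, 0], [-0.0045, 0.026, 0], [0, 0, 0.015], [0, 0, 0.02], [0, 0, 0.02], [0, 0, 0]]' --rotation '[[0, 0, 0], [0, 0, 0], [0, 0, 0], [0, 0, 0], [0, 0, 0], [0, 0, 0], [0, 0, -0.02], [0, 0, -0.02], [0, 0, -0.0192], [0, 0, 0]]'

```text
clock: 18.45
position: [0.6514, -0.069, 0.1504]
tool_rot: [-3.138, -0.001, 1.602]
force: [-0.2, -0.7, 0.2]
grip_width: 0.0273
```

Run:
```python
from h import *
cv2.imwrite("pics/w6.png",cv2.resize(grab_frame("wrist"),(480,360)))
s=bot.observe();print(s['clock'],s['position'],s['tool_rot'],s['force'],s['grip_width'])
print(delta([.6525,-.0687,.0749],1.602))
```

```text
18.5 [ 0.6518 -0.0689  0.1516] [-3.1394 -0.0004  1.6005] [-0.0274 -0.8318 -0.1419] 0.026766451650323313
(array([ 0.1743,  0.8746, 76.6749]), array([-0.128 , -0.0207, -0.0867]))
```

View pics/w6.png

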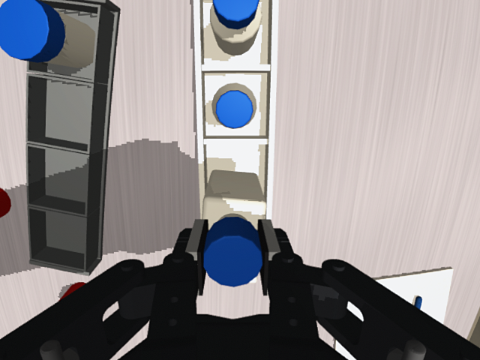

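The slim bottle (237,15) and the flask (234,108) are standing, and the square bottle is aligned over the third bay. Lowering.

>>> move_arm --jaw '[255, 255, 255, 255, 255, 255, 255, 255, 255, 255]' --dp '[[0, 0, 0.03], [0, 0, 0.035], [0, 0, 0.02], [0, 0, 0.005], [0, 0, 0.0025], [0, 0, 0.0012], [0, 0, 0.0012], [0, 0, 0.0012], [0, 0, 0.0012], [0, 0, 0]]' --rotation '[[0, 0, 0], [0, 0, 0], [0, 0, 0], [0, 0, 0], [0, 0, 0], [0, 0, 0], [0, 0, 0], [0, 0, 0], [0, 0, 0], [0, 0, 0]]'

```text
clock: 19.75
position: [0.6519, -0.0687, 0.0752]
tool_rot: [-3.141, -0.0, 1.602]
force: [-1.4, 0.8, -0.5]
grip_width: 0.0268
```

Run:
```python
from h import *
s=bot.observe();print(s['position'],s['force'],s['grip_width'])
```

```text
[ 0.6519 -0.0687  0.0752] [-1.3519  0.8195 -0.5137] 0.02675072269696145
```

>>> move_arm --jaw '[255, 180, 110, 110, 110, 110, 110, 60, 60, 60]' --dp '[[0, 0, 0.0006], [0, 0, 0], [0, 0, 0], [0, 0, 0], [0, 0, -0.02], [0, 0, -0.045], [0, 0, -0.045], [0, 0, -0.035], [0, 0, -0.012], [0, 0, 0]]' --rotation '[[0, 0, 0], [0, 0, 0], [0, 0, 0], [0, 0, 0], [0, 0, 0], [0, 0, 0], [0, 0, 0.02], [0, 0, 0.02], [0, 0, 0.0192], [0, 0, 0]]'

```text
clock: 21.0
position: [0.6524, -0.0686, 0.202]
tool_rot: [3.139, -0.0, 1.416]
force: [-0.6, 0.5, -0.7]
grip_width: 0.0651
```

Run:
```python
from h import *
s=bot.observe();print(s['clock'],s['position'],s['tool_rot'],s['force'],s['grip_width'])
print(delta([.4998,.0497,.2],1.416))
```

```text
21.0 [ 0.6524 -0.0686  0.202 ] [ 3.1395 -0.      1.4163] [-0.6199  0.5203 -0.6964] 0.06506965967679769
(array([  93.4663, -168.9596,    1.6565]), array([ 0.1222, -0.0008,  0.0194]))
```

>>> move_arm --jaw '[60, 60, 60, 60, 60, 60, 60]' --dp '[[0.0118, -0.0212, 0], [0.022, -0.04, 0], [0.0255, -0.046, 0], [0.0255, -0.046, 0], [0.02, -0.036, 0], [0.012, -0.022, 0], [0, 0, 0]]' --rotation '[[0, 0, 0], [0, 0, 0], [0, 0, 0], [0, 0, 0], [0, 0, 0], [0, 0, 0], [0, 0, 0]]'

```text
clock: 21.88
position: [0.499, 0.0502, 0.2005]
tool_rot: [3.141, 0.0, 1.418]
force: [0.1, 0.7, -0.2]
grip_width: 0.0652
```

>>> move_arm --jaw '[60, 60, 60, 60, 60, 60, 255, 255, 255]' --dp '[[0, 0, 0.02], [0, 0, 0.045], [0, 0, 0.05], [0, 0, 0.042], [0, 0, 0.0205], [0, 0, 0], [0, 0, 0], [0, 0, 0], [0, 0, 0]]' --rotation '[[0, 0, 0], [0, 0, 0], [0, 0, 0], [0, 0, 0], [0, 0, 0], [0, 0, 0], [0, 0, 0], [0, 0, 0], [0, 0, 0]]'

```text
clock: 23.0
position: [0.5002, 0.0497, 0.0595]
tool_rot: [3.14, -0.0, 1.416]
force: [-0.6, -0.2, 8.8]
grip_width: 0.0431
```

>>> move_arm --jaw '[255, 255, 255, 255, 255, 255]' --dp '[[0, 0, -0.01], [0, 0, -0.03], [0, 0, -0.05], [0, 0, -0.0475], [0, 0, -0.025], [0, 0, 0]]' --rotation '[[0, 0, 0], [0, 0, 0], [0, 0, 0], [0, 0, 0], [0, 0, 0], [0, 0, 0]]'

```text
clock: 23.75
position: [0.5001, 0.0496, 0.1901]
tool_rot: [3.139, -0.0, 1.416]
force: [-0.9, 0.1, -2.5]
grip_width: 0.0432
```

>>> move_arm --jaw '[255, 255, 255, 255, 255, 255, 255, 255, 255, 255]' --dp '[[-0.0167, 0.0199, 0], [-0.035, 0.04, 0], [-0.043, 0.049, 0], [-0.043, 0.049, 0], [-0.035, 0.04, 0], [-0.024, 0.028, 0], [0, 0, 0.015], [0, 0, 0.025], [0, 0, 0.0275], [0, 0, 0]]' --rotation '[[0, 0, 0], [0, 0, 0], [0, 0, 0], [0, 0, 0], [0, 0, 0], [0, 0, 0], [0, 0, -0.02], [0, 0, -0.02], [0, 0, -0.0192], [0, 0, 0]]'

```text
clock: 25.0
position: [0.6525, -0.1344, 0.1318]
tool_rot: [-3.138, -0.001, 1.601]
force: [0.6, 0.4, -1.0]
grip_width: 0.0425
```

Run:
```python
from h import *
cv2.imwrite("pics/w7.png",cv2.resize(grab_frame("wrist"),(480,360)))
s=bot.observe();print(s['clock'],s['position'],s['tool_rot'],s['force'],s['grip_width'])
print(delta([.6545,-.1337,.0565],1.602))
```

```text
25.05 [ 0.6532 -0.1342  0.1333] [-3.1396 -0.0004  1.6003] [ 0.4869 -0.6253 -0.7634] 0.042837173322146926
(array([ 0.4729,  1.4454, 76.7829]), array([-0.1166, -0.0258, -0.0976]))
```

View pics/w7.png

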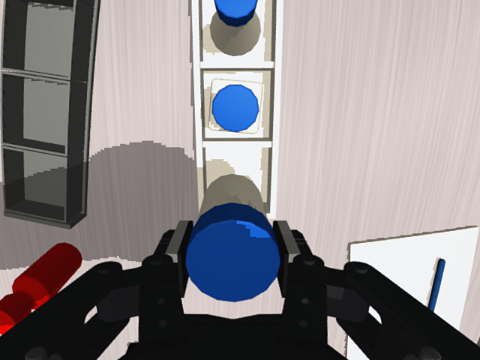

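The jar at (233,250) is aligned over the last bay, and the square bottle (235,108) stands in its own. Lowering.

>>> move_arm --jaw '[255, 255, 255, 255, 255, 255, 255, 255, 255, 255]' --dp '[[0, 0.0015, 0.03], [0, 0, 0.035], [0, 0, 0.02], [0, 0, 0.005], [0, 0, 0.0025], [0, 0, 0.0012], [0, 0, 0.0012], [0, 0, 0.0012], [0, 0, 0.0012], [0, 0, 0]]' --rotation '[[0, 0, 0], [0, 0, 0], [0, 0, 0], [0, 0, 0], [0, 0, 0], [0, 0, 0], [0, 0, 0], [0, 0, 0], [0, 0, 0], [0, 0, 0]]'

```text
clock: 26.3
position: [0.655, -0.1336, 0.0566]
tool_rot: [3.141, 0.0, 1.602]
force: [-0.5, -0.7, 1.6]
grip_width: 0.0431
```

>>> move_arm --jaw '[255, 200, 130, 60, 60, 60, 60, 60, 60, 60]' --dp '[[0, 0, 0.0006], [0, 0, 0], [0, 0, 0], [0, 0, 0], [0, 0, 0], [0, 0, -0.02], [0, 0, -0.045], [0, 0, -0.045], [0, 0, -0.045], [0, 0, -0.02]]' --rotation '[[0, 0, 0], [0, 0, 0], [0, 0, 0], [0, 0, 0], [0, 0, 0], [0, 0, 0], [0, 0, 0], [0, 0, 0], [0, 0, 0], [0, 0, 0]]'

```text
clock: 27.55
position: [0.6556, -0.1337, 0.199]
tool_rot: [3.139, 0.001, 1.602]
force: [-0.7, -0.1, -0.2]
grip_width: 0.0653
```

>>> move_arm --jaw '[60, 60, 60, 60]' --dp '[[-0.06, 0, -0.02], [-0.06, 0, -0.02], [-0.05, 0, 0], [0, 0, 0]]' --rotation '[[0, 0, 0], [0, 0, 0], [0, 0, 0], [0, 0, 0]]'

```text
clock: 28.05
position: [0.6581, -0.2735, 0.2274]
tool_rot: [-3.141, 0.001, 1.597]
force: [0.0, 0.7, -0.4]
grip_width: 0.0654
```

Run:
```python
from h import *
s=bot.observe();print(s['clock'],s['position'],s['force'],s['grip_width'])
a=cv2.resize(grab_frame("scene")[150:350,70:420],None,fx=2,fy=2)
b=cv2.resize(cv2.convertScaleAbs(grab_frame("top")[160:300,262:507],alpha=1.4),(700,400))
cv2.imwrite("pics/f8.png",cv2.resize(np.vstack([a,b]),(525,600)))
```

```text
28.05 [ 0.6581 -0.2735  0.2274] [ 0.0481  0.6635 -0.3687] 0.06536476614976611
```

View pics/f8.png

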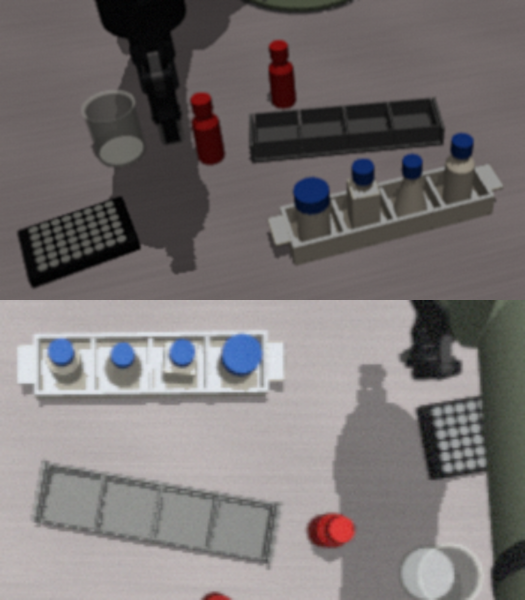

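All four stand upright in the carrier. From the left they are slim, flask, square, jar, which is the reversed order. The rack is empty and the bystanders have not moved.

```bash
python3 -c "
from workcell import workorder
print(workorder.job_done())"
```

```text
the job is handed in; nothing more can be done
None
```

I moved all four bottles by their caps into the carrier, in reverse order, and handed the job in at about 28 s of the 104 s allowed. Seen from the robot, the rack held jar, square, flask, slim from left to right. The carrier now holds slim, flask, square, jar.

- **Final check:** the last scene and top pictures show all four upright, one to a bay, with the rack empty and the gripper clear. The beaker, well plate and red look-alikes were in view and where they started. The tip box was outside that last picture, but the arm never went near it.
- **Set-down forces:** the slim bottle and jar read about 2 N when they touched the floor. The flask and square bottle gave almost no contact reading, so I lowered each another 0.5 mm before letting go; any drop was under 1 mm.
- **Highest force:** the largest reading I saw was about 9 N at the wrist, while closing on the caps.
- **Disagreement:** the first wrist picture put the caps about 5 mm off the top-camera estimate. About 3.5 mm of that was the arm still settling, and the grips held without trouble.

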